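# Put the dried chopping boards back into their stand by size

## Task

The four washed chopping boards have dried in the wire draining rack. Put each one back into the wooden board stand, in the slot cut to its own length, from the longest board in the longest slot down to the shortest in the shortest, standing upright and fully down in the slot. Lower them in rather than dropping them, let none fall over, and leave the salt shaker, the pepper mill and the mug where they are.

Things in the scene. Friction and masses are not known exactly. Their poses are not given: they have to be found in the camera images.
- board_170: the longest of four plain light-wood chopping boards: 170 mm long, 120 mm high, 14 mm thick, corners rounded 12 mm, a 12 mm hanging hole in one upper corner; about 0.20 kg. Stands on a long edge in the wire rack. Origin: centre of the underside (the edge it stands on); x along its length, y through its thickness, z up.
- board_148: the second longest of four plain light-wood chopping boards: 148 mm long, 115 mm high, 14 mm thick, corners rounded 12 mm, a 12 mm hanging hole in one upper corner; about 0.17 kg. Stands on a long edge in the wire rack. Origin: centre of the underside (the edge it stands on); x along its length, y through its thickness, z up.
- board_126: the third longest of four plain light-wood chopping boards: 126 mm long, 110 mm high, 14 mm thick, corners rounded 12 mm, a 12 mm hanging hole in one upper corner; about 0.14 kg. Stands on a long edge in the wire rack. Origin: centre of the underside (the edge it stands on); x along its length, y through its thickness, z up.
- board_104: the shortest of four plain light-wood chopping boards: 104 mm long, 105 mm high, 14 mm thick, corners rounded 12 mm, a 12 mm hanging hole in one upper corner; about 0.11 kg. Stands on a long edge in the wire rack. Origin: centre of the underside (the edge it stands on); x along its length, y through its thickness, z up.
- board_stand: dark wooden stand, fixed, 204 (x) by 212 mm (y). Origin: centre of its foot; x along the slots, z up. Four slots 18 mm wide, 14 mm longer than their boards, centred on x = 0: longest at y = +69, then +23, -23, shortest at -69 mm; floors at z = 24 mm. Ridges beside them 28 mm thick, chamfered 10 mm, tops at z = 88, 84, 79, 74, 69 mm, long to short side. End lips 13 mm above the floors.
- drain_rack: stainless wire draining rack in a steel drip tray, fixed, 180 (x) by 228 mm (y). Origin: centre of its foot, on the worktop; x along the boards, y along the row, z up. The boards stand in it in any order at y = -72, -24, +24, +72 mm, on wires at z = 38 mm, each between bent wires up to z = 90 mm, 17 mm apart at the foot, 25 mm at the top.
- salt_shaker: small glass salt shaker with a grey cap, 44 mm round, 90 mm high, standing at the back; origin at the centre of its underside. To be left alone.
- pepper_mill: dark wooden pepper mill, 58 mm round, 170 mm high, standing at the back; origin at the centre of its underside. To be left alone.
- mug: green and white mug, 86 by 120 mm with its handle, 88 mm high, on the hob at the back; origin near the centre of its underside. To be left alone.
Mind the look-alikes: they are no part of the job. Leave any blue look-alike of the board_104 alone.

How it is judged:
At the end, for the whole second after the job is handed in: Every board stands in the slot of its own length: within 8 mm of the slot middle across and 12 mm along, underside within 4 mm of the slot floor, within 0.15 rad of upright and 0.12 rad of the slot direction, at rest (below 0.05 m/s and 0.5 rad/s) (y of board_170 in the frame of board_stand between 0.061 and 0.077 m and x of board_170 in the frame of board_stand between -0.012 and 0.012 m and z of board_170 in the frame of board_stand between 0.02 and 0.028 m and angle between each of board_170, board_148, board_126, board_104's own z axis and vertical below 0.15 rad and angle between the x axis of each of board_170, board_148, board_126, board_104 and the x axis of board_stand, either way round below 0.12 rad and linear speed of each of board_170, board_148, board_126, board_104 below 0.05 m/s and angular speed of each of board_170, board_148, board_126, board_104 below 0.5 rad/s and y of board_148 in the frame of board_stand between 0.015 and 0.031 m and x of board_148 in the frame of board_stand between -0.012 and 0.012 m and z of board_148 in the frame of board_stand between 0.02 and 0.028 m and y of board_126 in the frame of board_stand between -0.031 and -0.015 m and x of board_126 in the frame of board_stand between -0.012 and 0.012 m and z of board_126 in the frame of board_stand between 0.02 and 0.028 m and y of board_104 in the frame of board_stand between -0.077 and -0.061 m and x of board_104 in the frame of board_stand between -0.012 and 0.012 m and z of board_104 in the frame of board_stand between 0.02 and 0.028 m); the robot touches nothing.
It fails at once if a board is dropped into the stand (faster than 0.8 m/s as it goes down into the slots) ((horizontal distance between board_170 and board_stand below 0.13 m and z of board_170 in the frame of board_stand below 0.07 m and linear speed of board_170 above 0.8 m/s) or (horizontal distance between board_148 and board_stand below 0.13 m and z of board_148 in the frame of board_stand below 0.07 m and linear speed of board_148 above 0.8 m/s) or (horizontal distance between board_126 and board_stand below 0.13 m and z of board_126 in the frame of board_stand below 0.07 m and linear speed of board_126 above 0.8 m/s) or (horizontal distance between board_104 and board_stand below 0.13 m and z of board_104 in the frame of board_stand below 0.07 m and linear speed of board_104 above 0.8 m/s)).
It fails at once if a board falls over (tilts more than 0.7 rad) (angle between any of board_170, board_148, board_126, board_104's own z axis and vertical above 0.7 rad).
It fails at once if the salt shaker, pepper mill or mug is shifted by more than 30 mm (distance of any of salt_shaker, pepper_mill, mug from where it was at the start of the episode above 0.03 m).
It also fails if it takes over 115 s, if anything falls off the work surface, if the arm or the gripper's body presses on something with over 40 N, if the wrist force passes 120 N, or if a joint passes its speed limit or range.

## Robot

A 6-joint arm with a two-finger parallel gripper is mounted at the origin on a cart in front of the work surface, level with it; the furniture and walls round the work are solid. World frame = base frame: x ahead of the robot, y to its left, z up, the work surface at z = 0. Lengths are in m, angles in rad, forces in N, time in s.
With the tool pointing down it reaches from about 0.25 to 0.775 m from the base axis. Payload 4 kg.
Tool frame: the origin (TCP) lies on the centre line of the jaws, within the pads' length; the fingertips stand robot.nose_length ahead of it and the grasp point (between the pads) lies 3 mm ahead of it (robot.nose_length is the distance from the TCP to the fingertips, in m); z points along the fingers, y is the direction in which the jaws open and shut (so a half turn about z gives the same grasp; the last joint's range is limited). The gripper opens to 94 mm and grips with 3 to 60 N. Pads are 16 mm wide; open, the fingers measure 119 mm over their backs; the gripper's body (75 mm by 177 mm) begins 78 mm behind the grasp point.
Start: joints at [-1.236, 0.087, 1.371, -0, 1.684, -0.103], TCP at [0.233, -0.498, 0.228] pointing down, gripper open.
Joint ranges: [-3.1, 3.1], [-0.76, 2.03], [0.27, 2.55], [-1.08, 4.22], [0.17, 2.65], [-2.57, 2.57]. Speed limits (rad/s): [2.79, 2.79, 3.14, 3.14, 3.14, 3.14].

## Interface

Orientations are given as a rotation vector (axis times angle).
In Python, from station import robot, viewer, sign_off gives the robot as it stands.
- The arm moves only by the shell command python3 -m inch 'ROWS' [FORCE]. ROWS is JSON, a list of rows, each a list of 7 numbers: the turn, a rotation vector about the world's x, y, z in rad, then the shift along the world's x, y, z in mm, then the closure, from -1 (fully open) to 1 (shut). A call has 1 to 20 rows; each row is the pose to reach, as a shift and turn from the pose measured when the call began; what a row does not reach only later rows make up. A row lasts 1/12 s, in which the tool goes at most 41.7 mm and 7.16 degrees, less where a joint would pass 70% of its speed; a pose out of reach is approached as far as the arm can. A call with a gripper value outside its range is refused whole. The fingers move at their own pace and stop on an object; FORCE is the grip in N (left out, the last holds). Time passes only in rows, so rows that repeat a pose let the fingers close. It gives the time, the measured TCP pose, the force and the opening at its end, in the units of the state.
- robot.observe(): the state, without advancing time (a new reading comes with each control period).
- viewer.grab_frame(name): name is "scene" or "top" or "wrist"; returns a dict with "image" (400x640x3 uint8, red, green, blue), "vertical_fov" (degrees; the focal length in pixels is half the picture's height over the tangent of half this angle, whatever the lens; pixels are square), "cx", "cy" (the principal point, pixels), "R" (3x3) and "t" (3): a world point X has camera coordinates R X + t. Camera axes: x right, y down, z forward; pixel columns grow to the right and rows downward; lengths in m; the calibration is good to about 2 mm. The wrist camera is an equidistant fisheye: a pixel r from the principal point sees the ray r / f radians off the axis. A picture is of the moment at which its call begins. There is no depth.
- sign_off(): hands the job in, once; it reports no verdict.
The state is a dict: "t": time; "joint_pos": joint angles; "dq": joint speeds; "joint_efforts": joint torques, N m; "eef_pos": TCP position; "tool_rot": TCP orientation; "force": force on the tool from outside, world axes, zero at the start; "ft_torque": the same for the moment, N m; "finger_gap": finger opening in m.
Only numpy, scipy, OpenCV 4.12 (cv2) and the standard library are available. Lean on these libraries where they do the work, as an engineer would, in place of code of your own. Each camera call takes 0.05 s, during which the arm holds its last target.

## Working session

There is one attempt and no reset: what is moved stays moved. The work goes in short steps, Python scripts to look and compute and a shell command to move; the robot and the scene stay as the last step left them, time stands still between calls to the robot, and variables do not carry over. Pictures are saved under pics/ and viewed, and the job is handed in when it is done.

```bash
ls; mkdir -p pics; python3 - <<'E'
from station import robot, viewer
import cv2, numpy as np
print(robot.nose_length)
o=robot.observe(); print({k:np.round(v,3).tolist() for k,v in o.items()})
for n in ("scene","top","wrist"):
    f=viewer.grab_frame(n); cv2.imwrite(f"pics/a_{n}.png",f["image"][:,:,::-1]); print(n,f["vertical_fov"],f["cx"],f["cy"],np.round(f["R"],3).tolist(),np.round(f["t"],3))
E
```

```text
pics
0.022
{'t': 0.0, 'joint_pos': [-1.236, 0.088, 1.372, -0.0, 1.684, -0.103], 'dq': [0.001, -0.001, 0.001, -0.0, 0.002, 0.001], 'joint_efforts': [-0.002, -34.019, -30.243, 0.072, 0.033, -0.0], 'eef_pos': [0.233, -0.498, 0.226], 'tool_rot': [-3.065, -0.682, 0.0], 'force': [-0.264, -0.685, 0.402], 'ft_torque': [0.014, 0.015, -0.023], 'finger_gap': 0.094}
scene 44.53042979590719 323.1984557630117 195.2719617041153 [[-0.628, -0.778, -0.026], [-0.292, 0.266, -0.919], [0.722, -0.569, -0.394]] [0.358 0.241 1.02 ]
top 57.61593825136304 318.49857861480604 195.03466537011056 [[0.183, -0.983, -0.005], [-0.96, -0.178, -0.218], [0.213, 0.044, -0.976]] [-0.12   0.583  0.974]
wrist 65.70646984690485 318.31084716003403 207.0394806851607 [[0.425, -0.905, -0.003], [-0.882, -0.414, 0.226], [-0.206, -0.093, -0.974]] [-0.549 -0.024  0.389]
```

View pics/a_scene.png

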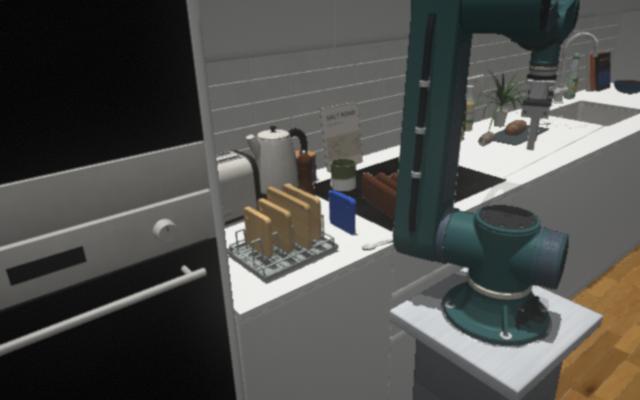

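View pics/a_top.png

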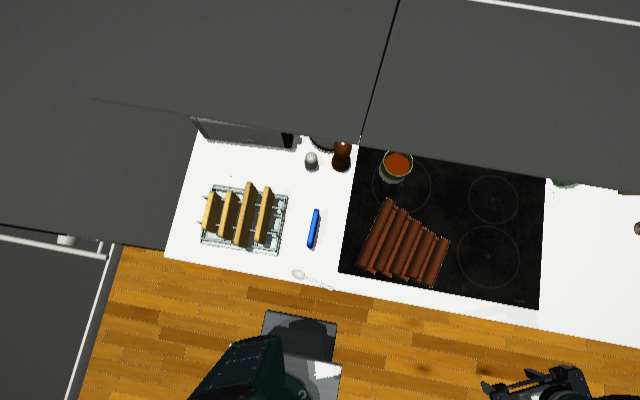

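View pics/a_wrist.png

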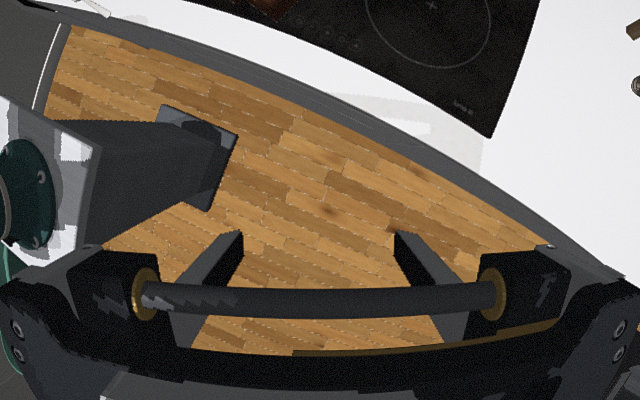

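Top view: the rack with four light boards is at about (245,215), the blue look-alike at (313,228), the stand at (403,245), the salt shaker at (311,161), the mill at (341,155) and the mug at (396,167). Next I take close crops.

```bash
python3 - <<'E'
import cv2
i=cv2.imread("pics/a_top.png")
cv2.imwrite("pics/b_rack.png",cv2.resize(i[165:270,180:330],None,fx=5.3,fy=5.3,interpolation=cv2.INTER_CUBIC))
cv2.imwrite("pics/b_stand.png",cv2.resize(i[185:300,330:470],None,fx=5,fy=5,interpolation=cv2.INTER_CUBIC))
i=cv2.imread("pics/a_scene.png")
cv2.imwrite("pics/b_scene.png",cv2.resize(i[150:290,220:420],None,fx=4,fy=4,interpolation=cv2.INTER_CUBIC))
E
```

```text
(no output)
```

View pics/b_rack.png

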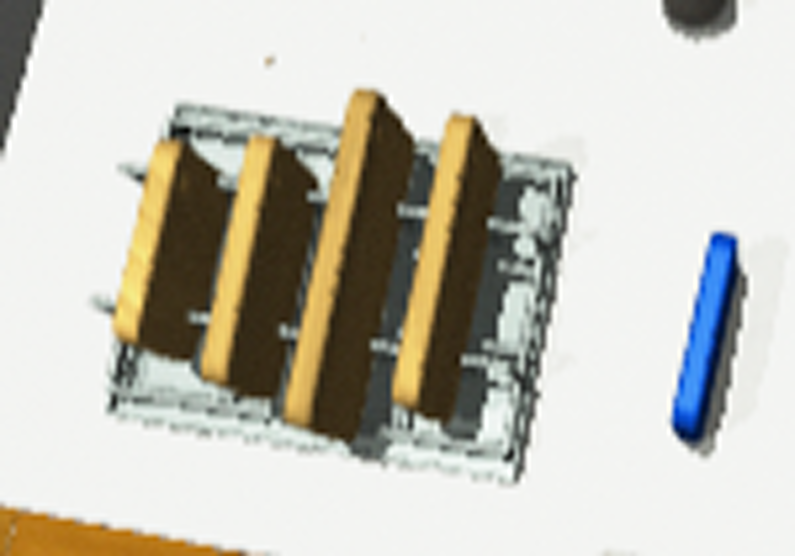

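View pics/b_stand.png

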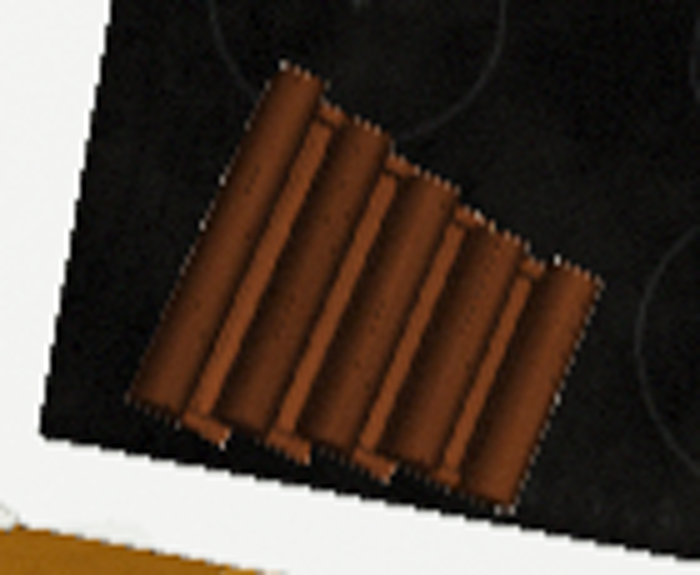

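View pics/b_scene.png

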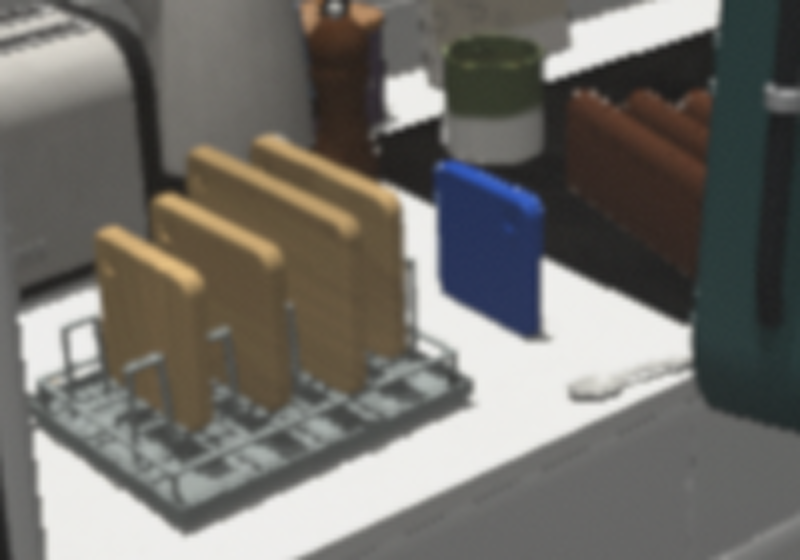

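From left to right the boards are 104, 126, 170, 148, judged by their lengths and heights. The blue board at (313,228), a 104 look-alike standing on the worktop, is not to be touched. Now I fit the positions.

```bash
cat > h.py <<'E'
import numpy as np, cv2
from station import robot, viewer
def frame(n):
    f=viewer.grab_frame(n); f["f"]=f["image"].shape[0]/2/np.tan(np.radians(f["vertical_fov"])/2); return f
def back(f,px,z,fish=False):
    px=np.atleast_2d(px).astype(float); d=np.c_[(px[:,0]-f["cx"])/f["f"],(px[:,1]-f["cy"])/f["f"],np.ones(len(px))]
    if fish:
        r=np.hypot(d[:,0],d[:,1]); d=np.c_[d[:,:2]/np.maximum(r,1e-9)[:,None]*np.sin(r)[:,None],np.cos(r)]
    R=np.array(f["R"]); t=np.array(f["t"]); c=-R.T@t; D=d@R
    s=(np.broadcast_to(z,len(px))-c[2])/D[:,2]; return (c+D*s[:,None])
def proj(f,X,fish=False):
    P=np.atleast_2d(X)@np.array(f["R"]).T+f["t"]
    if fish:
        r=np.hypot(P[:,0],P[:,1]); th=np.arctan2(r,P[:,2]); return np.c_[f["cx"]+f["f"]*th*P[:,0]/r,f["cy"]+f["f"]*th*P[:,1]/r]
    return np.c_[f["cx"]+f["f"]*P[:,0]/P[:,2],f["cy"]+f["f"]*P[:,1]/P[:,2]]
E
python3 - <<'E'
from h import *
f=frame("top"); im=f["image"]
hsv=cv2.cvtColor(im,cv2.COLOR_RGB2HSV)
m=((hsv[...,2]>120)&(hsv[...,1]>70)&(hsv[...,0]>8)&(hsv[...,0]<28)).astype(np.uint8)
m[:180]=0;m[252:]=0;m[:,:195]=0;m[:,290:]=0
n,l,s,c=cv2.connectedComponentsWithStats(m)
H=[.143,.148,.158,.153]
k=0
idx=[i for i in range(1,n) if s[i,4]>40]; idx.sort(key=lambda i:c[i][0])
for i,z in zip(idx,H):
    v,u=np.nonzero(l==i); P=back(f,np.c_[u,v],z)[:,:2]
    r=cv2.minAreaRect((P*1000).astype(np.float32)); mu=P.mean(0); w,V=np.linalg.eigh(np.cov(P.T))
    a=V[:,1]*np.sign(V[0,1]); pr=(P-mu)@a
    print(len(u),"mean",mu.round(4),"rect",np.round(r[0],1),np.round(r[1],1),"ang",np.degrees(np.arctan2(a[1],a[0])).round(2), "ext",np.ptp(pr).round(4), "sd-len",(np.sqrt(w[1]*12)).round(4))
# rack corners at tray z~0.01; worktop left edge
for nm,p,z in [("rack TL",(180+178/5.3,165+105/5.3),.03),("TR",(180+575/5.3,165+165/5.3),.03),("BR",(180+518/5.3,165+482/5.3),.03),("BL",(180+110/5.3,165+410/5.3),.03)]:
    print(nm,back(f,p,z)[0].round(3))
print("worktop left",back(f,[(166,255),(197,130)],0).round(3).tolist())
# stand ridge ends
g=[((330+284/5,185+65/5),.088),((330+325/5,185+85/5),.088),((330+133/5,185+400/5),.088),((330+185/5,185+415/5),.088),((330+600/5,185+280/5),.069),((330+513/5,185+507/5),.069),((330+555/5,185+265/5),.069)]
for p,z in g: print(back(f,p,z)[0].round(3))
for nm,p in [("blue",(313,228)),("salt",(311,161)),("mill",(341,160)),("mug",(396,167))]: print(nm,back(f,p,.09)[0].round(3))
E
```

```text
197 mean [0.4859 0.2642] rect [486.6 264.5] [102.2  13.9] ang 1.31 ext 0.1022 sd-len 0.1022
244 mean [0.4843 0.2164] rect [484.9 216.6] [123.7  13.7] ang 2.21 ext 0.1237 sd-len 0.1229
330 mean [0.4918 0.1694] rect [493.1 169.5] [166.1  13.4] ang 1.35 ext 0.1661 sd-len 0.1661
281 mean [0.5003 0.1214] rect [501.2 121.5] [143.7  13.7] ang 1.09 ext 0.1437 sd-len 0.1444
rack TL [0.576 0.302 0.03 ]
TR [0.583 0.076 0.03 ]
BR [0.407 0.072 0.03 ]
BL [0.404 0.297 0.03 ]
worktop left [[0.35, 0.398, 0.0], [0.746, 0.408, 0.0]]
[ 0.616 -0.201  0.088]
[ 0.609 -0.225  0.088]
[ 0.42  -0.148  0.088]
[ 0.418 -0.176  0.088]
[ 0.532 -0.392  0.069]
[ 0.403 -0.359  0.069]
[ 0.536 -0.367  0.069]
blue [ 0.496 -0.015  0.09 ]
salt [0.683 0.026 0.09 ]
mill [ 0.701 -0.057  0.09 ]
mug [ 0.709 -0.213  0.09 ]
```

```bash
python3 - <<'E'
from h import *
f=frame("top"); im=f["image"]
print("cam",(-np.array(f["R"]).T@f["t"]).round(3))
x0,y0,a=.505,-.27,np.radians(-14.8)
# ortho in stand frame at z=.08 ; image: right=-y_s, up=+x_s ; 2.5px/mm
S=2.5
v,u=np.mgrid[0:600,0:650]; xs=(300-v)/S/1000; ys=(325-u)/S/1000
X=np.stack([x0+xs*np.cos(a)-ys*np.sin(a),y0+xs*np.sin(a)+ys*np.cos(a),np.full(xs.shape,.079)],-1).reshape(-1,3)
p=proj(f,X).astype(np.float32).reshape(600,650,2)
o=cv2.remap(im,p[...,0],p[...,1],cv2.INTER_CUBIC)
for k in range(-10,11):
  cv2.line(o,(0,300-k*25),(8,300-k*25),(0,255,0),1); 
for y in (92,46,0,-46,-92):
  cv2.line(o,(int(325-y*S),0),(int(325-y*S),20),(0,255,0),1)
cv2.imwrite("pics/c_ortho.png",o[:,:,::-1])
E
```

```text
cam [ 0.374 -0.058  1.077]
```

View pics/c_ortho.png

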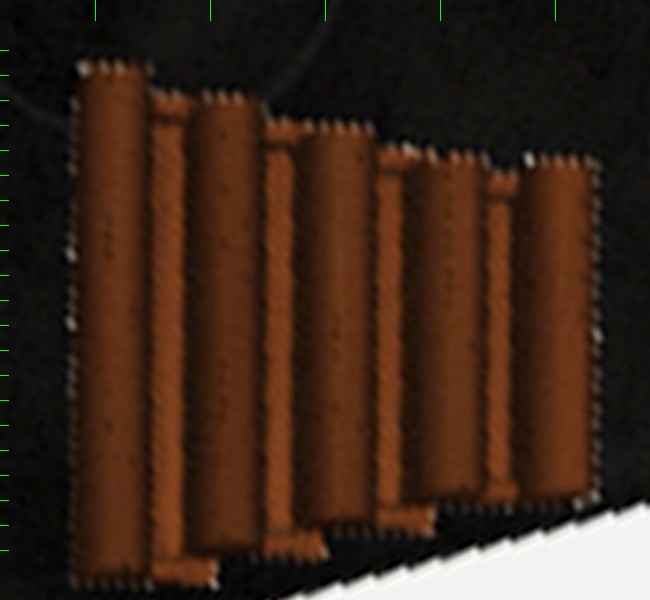

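```bash
cat > fitstand.py <<'E'
from h import *
from scipy.optimize import minimize
def prisms():
    out=[]
    for c,zt,L in zip((92,46,0,-46,-92),(88,84,79,74,69),(204,182,160,138,138)):
        prof=[(c-14,0),(c+14,0),(c+14,zt-10),(c+4,zt),(c-4,zt),(c-14,zt-10)]
        out.append(np.array([(s*L/2,y,z) for s in(-1,1) for y,z in prof])/1e3)
    for s0,L in zip((69,23,-23,-69),(204,182,160,138)):
        out.append(np.array([(s*L/2,s0+d,z) for s in(-1,1) for d in(-23,23) for z in (0,24)])/1e3)
        out.append(np.array([(s*L/2,s0+d,z) for s in(-1,1) for d in(-9,9) for z in (0,)])/1e3)
        for e in (-1,1): out.append(np.array([(e*(L/2-10*k),s0+d,z) for k in(0,1) for d in(-9,9) for z in (0,37)])/1e3)
    return out
PR=prisms(); K=6
def render(f,p,shape,off):
    m=np.zeros(shape,np.uint8); c,s=np.cos(p[2]),np.sin(p[2]); R=np.array([[c,-s,0],[s,c,0],[0,0,1]])
    for P in PR:
        q=(proj(f,P@R.T+[p[0],p[1],0])-off+.5)*K
        h=cv2.convexHull(np.round(q*16).astype(np.int32)); cv2.fillConvexPoly(m,h,255,shift=4)
    return m
E
python3 - <<'E'
from fitstand import *
f=frame("top"); im=f["image"].astype(float)
off=np.array([340,185]); sub=im[185:300,340:460]
red=(sub[...,0]-sub[...,2]); 
tgt=np.clip(red/45,0,1)
def cost(p):
    m=render(f,p,(115*K,120*K),off); a=cv2.resize(m,(120,115),interpolation=cv2.INTER_AREA)/255.
    return np.abs(a-tgt).sum()
best=None
for st in [(.505,-.27,-.258),(.51,-.275,-.25),(.50,-.265,-.27)]:
    r=minimize(cost,st,method="Nelder-Mead",options=dict(initial_simplex=np.array([st,(st[0]+.006,*st[1:]),(st[0],st[1]+.006,st[2]),(*st[:2],st[2]+.04)]),xatol=1e-5,fatol=.01))
    print(r.x.round(4),r.fun,np.degrees(r.x[2]).round(2))
    if best is None or r.fun<best.fun: best=r
p=best.x
m=render(f,p,(115*K,120*K),off)
o=cv2.resize(f["image"][185:300,340:460,::-1],None,fx=K,fy=K,interpolation=cv2.INTER_CUBIC)
cs,_=cv2.findContours(m,cv2.RETR_LIST,cv2.CHAIN_APPROX_NONE); o=np.ascontiguousarray(o); cv2.drawContours(o,cs,-1,(0,255,0),1)
c,s=np.cos(p[2]),np.sin(p[2]); R=np.array([[c,-s,0],[s,c,0],[0,0,1]])
for c0,zt,L in zip((92,46,0,-46,-92),(88,84,79,74,69),(204,182,160,138,138)):
  for dy,z in((-14,zt-10),(4,zt),(-4,zt)):
    P=np.array([(-L/2,c0+dy,z),(L/2,c0+dy,z)])/1e3
    q=((proj(f,P@R.T+[p[0],p[1],0])-off+.5)*K).astype(int); cv2.line(o,tuple(map(int,q[0])),tuple(map(int,q[1])),(255,255,0),1)
for y,L in zip((69,23,-23,-69),(170,148,126,104)):
    P=np.array([(-L/2-7,y-9,24),(L/2+7,y-9,24)])/1e3
    q=((proj(f,P@R.T+[p[0],p[1],0])-off+.5)*K).astype(int); cv2.line(o,tuple(map(int,q[0])),tuple(map(int,q[1])),(255,0,255),1)
    print(y,(R@[0,y/1e3,0]+[p[0],p[1],0]).round(4))
cv2.imwrite("pics/d_fit.png",o)
E
```

```text
[ 0.496  -0.2772 -0.2548] 1121.2183006535947 -14.6
[ 0.4963 -0.2768 -0.2538] 1122.0143790849675 -14.54
[ 0.4961 -0.2773 -0.2516] 1120.2392156862745 -14.42
69 [ 0.5133 -0.2104  0.    ]
23 [ 0.5018 -0.255   0.    ]
-23 [ 0.4903 -0.2995  0.    ]
-69 [ 0.4789 -0.3441  0.    ]
```

View pics/d_fit.png

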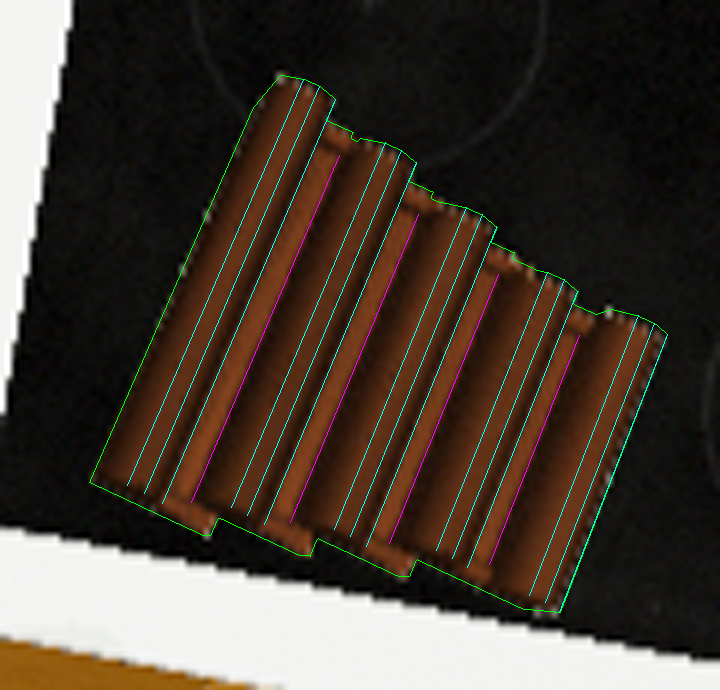

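Both fits hold: the overlay matches the stand, which is at (0.496, -0.277) with a yaw of -14.5°. I write a helper that computes the shift and turn to a goal.

```bash
cat > go.py <<'E'
import sys
from h import *
from scipy.spatial.transform import Rotation as Ro
B={'104':(.4875,.2645),'126':(.486,.2166),'170':(.494,.1695),'148':(.502,.1215)}
H={'104':.105,'126':.110,'170':.120,'148':.115}
S={'170':(.5133,-.2104),'148':(.5018,-.2550),'126':(.4903,-.2995),'104':(.4789,-.3441)}
def rel(xyz,yawdeg):
    o=robot.observe(); Rc=Ro.from_rotvec(o["tool_rot"])
    best=None
    for k in (-90,90):
        ya=np.radians(k+yawdeg); y=np.array([np.cos(ya),np.sin(ya),0]); z=np.array([0,0,-1.]); x=np.cross(y,z)
        Rg=Ro.from_matrix(np.c_[x,y,z]); r=(Rg*Rc.inv()).as_rotvec()
        if best is None or np.linalg.norm(r)<np.linalg.norm(best): best=r
    return best.round(4).tolist(), (1e3*(np.array(xyz)-o["eef_pos"])).round(1).tolist()
def st():
    o=robot.observe(); print("t",round(o["t"],2),"tcp",np.round(o["eef_pos"],4),"F",np.round(o["force"],1),"gap",round(o["finger_gap"],4),"q",np.round(o["joint_pos"],2))
if __name__=="__main__":
    st(); b=sys.argv[1]; zt=.038+H[b]
    print("above rack",rel((*B[b],zt+.05),1.5)); print("grasp",rel((*B[b],zt-.017),1.5))
    zs=.024+H[b]-.017
    print("above stand",rel((*S[b],zs+.16),-14.5)); print("ridge top",rel((*S[b],zs+.070),-14.5)); print("in",rel((*S[b],zs),-14.5))
E
python3 go.py 148
```

```text
t 0.3 tcp [ 0.2331 -0.498   0.2271] F [-0.5  0.4 -0.8] gap 0.094 q [-1.24  0.09  1.37 -0.    1.68 -0.1 ]
above rack ([-0.0007, -0.0001, -0.4116], [268.9, 619.5, -24.1])
grasp ([-0.0007, -0.0001, -0.4116], [268.9, 619.5, -91.1])
above stand ([-0.0007, -0.0, -0.6909], [268.7, 243.0, 54.9])
ridge top ([-0.0007, -0.0, -0.6909], [268.7, 243.0, -35.1])
in ([-0.0007, -0.0, -0.6909], [268.7, 243.0, -105.1])
```

```bash
python3 -m inch '[[0,0,-0.41,269,619,20,0.15],[0,0,-0.41,269,619,20,0.15],[0,0,-0.41,269,619,20,0.15],[0,0,-0.41,269,619,20,0.15],[0,0,-0.41,269,619,20,0.15],[0,0,-0.41,269,619,20,0.15],[0,0,-0.41,269,619,20,0.15],[0,0,-0.41,269,619,20,0.15],[0,0,-0.41,269,619,20,0.15],[0,0,-0.41,269,619,20,0.15],[0,0,-0.41,269,619,20,0.15],[0,0,-0.41,269,619,20,0.15],[0,0,-0.41,269,619,20,0.15],[0,0,-0.41,269,619,20,0.15],[0,0,-0.41,269,619,20,0.15],[0,0,-0.41,269,619,20,0.15],[0,0,-0.41,269,619,20,0.15],[0,0,-0.41,269,619,20,0.15],[0,0,-0.41,269,619,20,0.15],[0,0,-0.41,269,619,20,0.15]]'; python3 go.py 148; python3 - <<'E'
from h import *
f=frame("wrist"); im=f["image"].copy()
for b in ((.502,.1215),(.494,.1695)):
  pass
cv2.imwrite("pics/e_w.png",im[:,:,::-1])
# project expected 148 top corners
c,s=np.cos(.026),np.sin(.026)
for n,x,y,L,z in(("148",.502,.1215,148,.153),("170",.494,.1695,170,.158),("126",.486,.2166,126,.148)):
  P=[(x+c*dx-s*dy,y+s*dx+c*dy,z) for dx,dy in ((-L/2e3+.012,-.007),(-L/2e3+.012,.007),(L/2e3-.012,.007),(L/2e3-.012,-.007))]
  q=proj(f,P,True); print(n,q.round(0).tolist()); cv2.polylines(im,[np.round(q).astype(np.int32)],True,(0,255,0),1)
cv2.imwrite("pics/e_w2.png",im[:,:,::-1])
E
```

```text
t: 1.97
eef_pos: [0.5017, 0.1197, 0.2471]
tool_rot: [3.141, 0.041, -0.001]
force: [-0.5, 0.5, 1.3]
finger_gap: 0.0397
t 1.97 tcp [0.5017 0.1197 0.2471] F [-0.5  0.5  1.3] gap 0.0397 q [ 0.12  0.01  1.41 -0.    1.72  1.67]
above rack ([0.0002, -0.0004, -0.0002], [0.3, 1.8, -44.1])
grasp ([0.0002, -0.0004, -0.0002], [0.3, 1.8, -111.1])
above stand ([0.0002, -0.0004, -0.2795], [0.1, -374.7, 34.9])
ridge top ([0.0002, -0.0004, -0.2795], [0.1, -374.7, -55.1])
in ([0.0002, -0.0004, -0.2795], [0.1, -374.7, -125.1])
148 [[323.0, 281.0], [308.0, 281.0], [306.0, 139.0], [324.0, 139.0]]
170 [[270.0, 300.0], [255.0, 299.0], [246.0, 135.0], [263.0, 135.0]]
126 [[222.0, 278.0], [208.0, 278.0], [198.0, 171.0], [213.0, 170.0]]
```

View pics/e_w2.png

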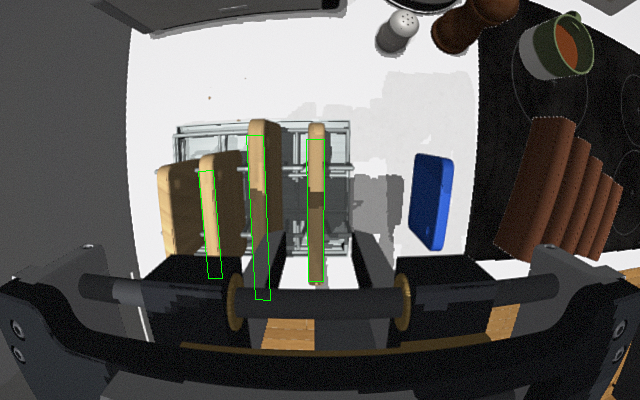

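The wrist view confirms it: the 148 board, at about (316,205), sits centred between the fingers, and the overlay matches within 1 px. Descend and grip.

```bash
python3 -m inch '[[0,0,0,0,2,-40,0.15],[0,0,0,0,2,-75,0.15],[0,0,0,0,2,-95,0.15],[0,0,0,0,2,-111,0.15],[0,0,0,0,2,-111,0.15],[0,0,0,0,2,-111,0.6],[0,0,0,0,2,-111,1],[0,0,0,0,2,-111,1],[0,0,0,0,2,-111,1],[0,0,0,0,2,-111,1],[0,0,0,0,2,-111,1],[0,0,0,0,2,-111,1]]' 25; python3 go.py 148
```

```text
t: 3.02
eef_pos: [0.5027, 0.1212, 0.1379]
tool_rot: [3.141, 0.04, 0.005]
force: [-0.7, -0.4, 5.5]
finger_gap: 0.0138
t 3.02 tcp [0.5027 0.1212 0.1379] F [-0.7 -0.4  5.5] gap 0.0138 q [ 0.13  0.05  1.59 -0.    1.5   1.67]
above rack ([0.0004, 0.003, 0.0005], [-0.7, 0.3, 65.1])
grasp ([0.0004, 0.003, 0.0005], [-0.7, 0.3, -1.9])
above stand ([0.0008, 0.0029, -0.2788], [-0.9, -376.2, 144.1])
ridge top ([0.0008, 0.0029, -0.2788], [-0.9, -376.2, 54.1])
in ([0.0008, 0.0029, -0.2788], [-0.9, -376.2, -15.9])
```

```bash
python3 -m inch '[[0,0,0,0,0,10,1],[0,0,0,0,0,35,1],[0,0,0,0,0,70,1],[0,0,0,0,0,105,1],[0,0,0,0,0,140,1],[0,0,-0.28,-1,-30,160,1],[0,0,-0.28,-1,-65,165,1],[0,0,-0.28,-1,-100,165,1],[0,0,-0.28,-1,-135,165,1],[0,0,-0.28,-1,-170,165,1],[0,0,-0.28,-1,-205,165,1],[0,0,-0.28,-1,-240,165,1],[0,0,-0.28,-1,-275,165,1],[0,0,-0.28,-1,-310,165,1],[0,0,-0.28,-1,-340,165,1],[0,0,-0.28,-1,-365,165,1],[0,0,-0.28,-1,-376,165,1],[0,0,-0.28,-1,-376,165,1],[0,0,-0.28,-1,-376,165,1]]'; python3 go.py 148;  python3 - <<'E'
from h import *
f=frame("wrist"); cv2.imwrite("pics/f_w.png",f["image"][:,:,::-1])
f=frame("top"); cv2.imwrite("pics/f_t.png",cv2.resize(f["image"][140:310,190:480,::-1],None,fx=2.7,fy=2.7,interpolation=cv2.INTER_CUBIC))
E
```

```text
t: 4.6
eef_pos: [0.5017, -0.2541, 0.3025]
tool_rot: [-3.115, 0.398, -0.003]
force: [0.6, 0.9, -0.9]
finger_gap: 0.0143
t 4.6 tcp [ 0.5017 -0.2541  0.3025] F [ 0.6  0.9 -0.9] gap 0.0143 q [-0.57  0.11  1.2   0.    1.83  1.25]
above rack ([-0.001, 0.0019, 0.2805], [0.3, 375.6, -99.5])
grasp ([-0.001, 0.0019, 0.2805], [0.3, 375.6, -166.5])
above stand ([-0.0007, 0.0021, 0.0012], [0.1, -0.9, -20.5])
ridge top ([-0.0007, 0.0021, 0.0012], [0.1, -0.9, -110.5])
in ([-0.0007, 0.0021, 0.0012], [0.1, -0.9, -180.5])
```

View pics/f_w.png

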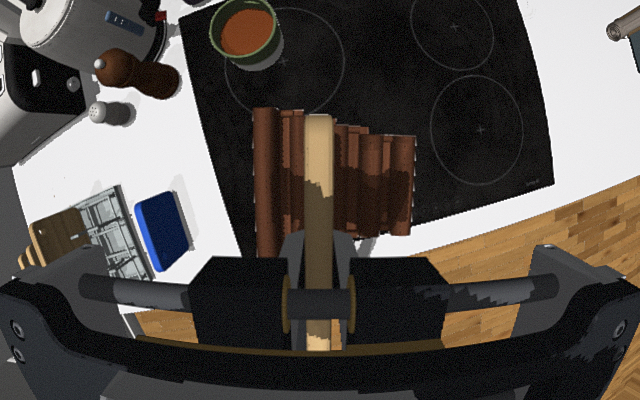

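View pics/f_t.png

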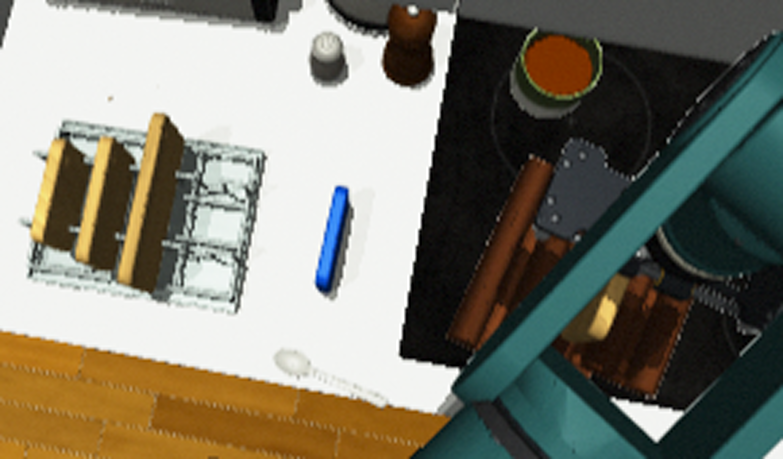

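```bash
cat > ov.py <<'E'
from h import *
import sys
def ov(name,fn,crop,k=3,p=(.4961,-.2773,-.2525)):
    f=frame(name); c,s=np.cos(p[2]),np.sin(p[2]); R=np.array([[c,-s,0],[s,c,0],[0,0,1]])
    x0,x1,y0,y1=crop; o=np.ascontiguousarray(cv2.resize(f["image"][y0:y1,x0:x1,::-1],None,fx=k,fy=k,interpolation=cv2.INTER_CUBIC))
    for c0,zt,L in zip((92,46,0,-46,-92),(88,84,79,74,69),(204,182,160,138,138)):
      for dy,z in((14,zt-10),(-14,zt-10),(4,zt),(-4,zt)):
        P=np.array([(-L/2,c0+dy,z),(L/2,c0+dy,z)])/1e3
        q=((proj(f,P@R.T+[p[0],p[1],0],name=="wrist")-(x0,y0)+.5)*k).astype(int); cv2.line(o,tuple(map(int,q[0])),tuple(map(int,q[1])),(255,255,0) if abs(dy)>9 else (0,255,0),1)
    cv2.imwrite(fn,o)
if __name__=="__main__": ov("wrist",sys.argv[1],(235,435,90,270),4)
E
python3 ov.py pics/g.png
```

```text
(no output)
```

View pics/g.png

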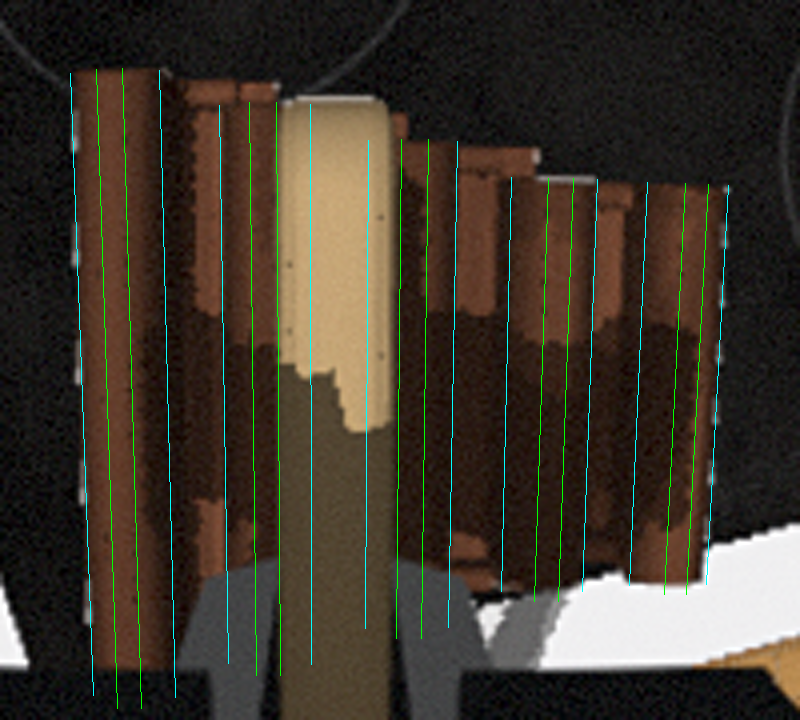

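The wrist overlay agrees with the stand fit within about 1 mm. Lower the board.

```bash
python3 -m inch '[[0,0,0,0,-1,-30,1],[0,0,0,0,-1,-60,1],[0,0,0,0,-1,-90,1],[0,0,0,0,-1,-110,1],[0,0,0,0,-1,-120,1],[0,0,0,0,-1,-130,1],[0,0,0,0,-1,-140,1],[0,0,0,0,-1,-150,1],[0,0,0,0,-1,-160,1],[0,0,0,0,-1,-168,1],[0,0,0,0,-1,-174,1],[0,0,0,0,-1,-177,1],[0,0,0,0,-1,-179,1],[0,0,0,0,-1,-179,1]]'; python3 go.py 148
```

```text
t: 5.92
eef_pos: [0.5021, -0.2542, 0.1244]
tool_rot: [3.116, -0.395, 0.006]
force: [-0.3, 0.0, -2.1]
finger_gap: 0.0141
t 5.92 tcp [ 0.5021 -0.2542  0.1244] F [-0.3  0.  -2.1] gap 0.0141 q [-0.57  0.16  1.5   0.    1.48  1.25]
above rack ([0.0004, 0.0038, 0.2784], [-0.1, 375.7, 78.6])
grasp ([0.0004, 0.0038, 0.2784], [-0.1, 375.7, 11.6])
above stand ([0.0009, 0.0037, -0.0008], [-0.3, -0.8, 157.6])
ridge top ([0.0009, 0.0037, -0.0008], [-0.3, -0.8, 67.6])
in ([0.0009, 0.0037, -0.0008], [-0.3, -0.8, -2.4])
```

```bash
python3 -m inch '[[0,0,0,0,0,-2,1],[0,0,0,0,0,-2,1],[0,0,0,0,0,-2,0.6],[0,0,0,0,0,-2,0.3],[0,0,0,0,0,-2,0.15],[0,0,0,0,0,-2,0.15],[0,0,0,0,0,-2,0.15],[0,0,0,0,0,20,0.15],[0,0,0,0,0,55,0.15],[0,0,0,0,0,95,0.15],[0,0,0,0,0,130,0.15],[0,0,0,0,0,130,0.15]]'; python3 go.py 170; python3 ov.py pics/h.png
```

```text
t: 6.92
eef_pos: [0.5048, -0.2559, 0.264]
tool_rot: [3.109, -0.394, 0.029]
force: [-0.1, -0.4, 1.2]
finger_gap: 0.04
t 6.92 tcp [ 0.5048 -0.2559  0.264 ] F [-0.1 -0.4  1.2] gap 0.04 q [-0.57  0.1   1.28  0.    1.74  1.25]
above rack ([0.0072, 0.0185, 0.2783], [-10.8, 425.4, -56.0])
grasp ([0.0072, 0.0185, 0.2783], [-10.8, 425.4, -123.0])
above stand ([0.0097, 0.0173, -0.0009], [8.5, 45.5, 23.0])
ridge top ([0.0097, 0.0173, -0.0009], [8.5, 45.5, -67.0])
in ([0.0097, 0.0173, -0.0009], [8.5, 45.5, -137.0])
```

View pics/h.png

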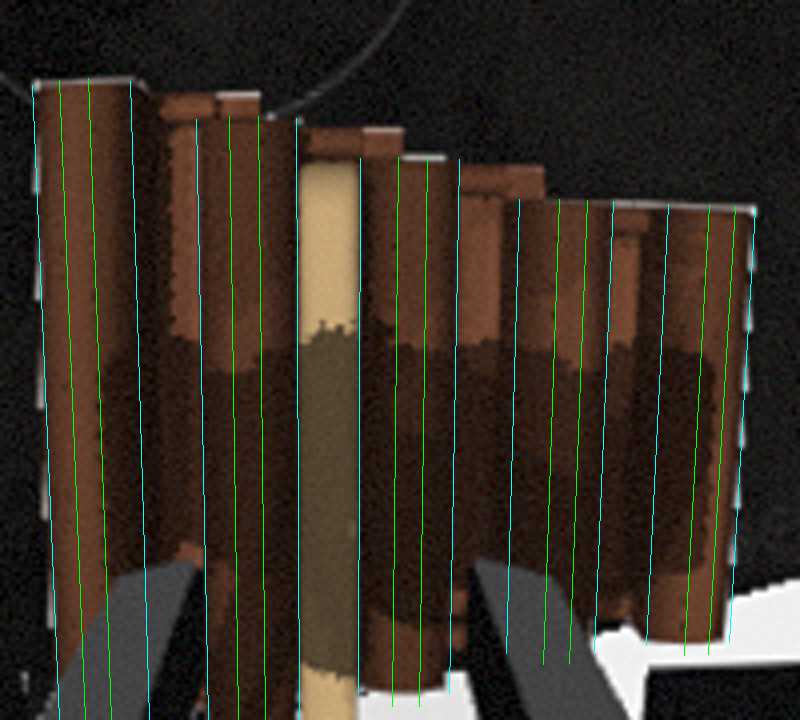

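Board 148 stands upright in its slot, centred at about (330,400) in the crop. Next is 170.

```bash
python3 -m inch '[[0,0.01,0.14,-11,425,-10,0.15],[0.007,0.018,0.278,-11,425,-10,0.15],[0.007,0.018,0.278,-11,425,-10,0.15],[0.007,0.018,0.278,-11,425,-10,0.15],[0.007,0.018,0.278,-11,425,-10,0.15],[0.007,0.018,0.278,-11,425,-10,0.15],[0.007,0.018,0.278,-11,425,-10,0.15],[0.007,0.018,0.278,-11,425,-10,0.15],[0.007,0.018,0.278,-11,425,-10,0.15],[0.007,0.018,0.278,-11,425,-10,0.15],[0.007,0.018,0.278,-11,425,-10,0.15],[0.007,0.018,0.278,-11,425,-10,0.15],[0.007,0.018,0.278,-11,425,-10,0.15],[0.007,0.018,0.278,-11,425,-10,0.15],[0.007,0.018,0.278,-11,425,-10,0.15]]'; python3 go.py 170
```

```text
t: 8.22
eef_pos: [0.4932, 0.1679, 0.25]
tool_rot: [-3.141, -0.036, 0.008]
force: [-0.5, -0.4, 0.3]
finger_gap: 0.0402
t 8.22 tcp [0.4932 0.1679 0.25  ] F [-0.5 -0.4  0.3] gap 0.0402 q [0.22 0.02 1.39 0.   1.73 1.77]
above rack ([-0.0008, -0.0048, 0.003], [0.8, 1.6, -42.0])
grasp ([-0.0008, -0.0048, 0.003], [0.8, 1.6, -109.0])
above stand ([-0.0014, -0.0047, -0.2763], [20.1, -378.3, 37.0])
ridge top ([-0.0014, -0.0047, -0.2763], [20.1, -378.3, -53.0])
in ([-0.0014, -0.0047, -0.2763], [20.1, -378.3, -123.0])
```

```bash
python3 -m inch '[[0,-0.005,0.003,1,2,-35,0.15],[0,-0.005,0.003,1,2,-70,0.15],[0,-0.005,0.003,1,2,-95,0.15],[0,-0.005,0.003,1,2,-109,0.15],[0,-0.005,0.003,1,2,-110,0.15],[0,-0.005,0.003,1,2,-110,0.15],[0,-0.005,0.003,1,2,-110,0.6],[0,-0.005,0.003,1,2,-110,1],[0,-0.005,0.003,1,2,-110,1],[0,-0.005,0.003,1,2,-110,1],[0,-0.005,0.003,1,2,-110,1],[0,-0.005,0.003,1,2,-110,1],[0,-0.005,0.003,1,2,-110,1]]' 25; python3 go.py 170
```

```text
t: 9.3
eef_pos: [0.4948, 0.17, 0.1411]
tool_rot: [-3.141, -0.041, -0.004]
force: [0.2, -1.3, 4.1]
finger_gap: 0.0139
t 9.3 tcp [0.4948 0.17   0.1411] F [ 0.2 -1.3  4.1] gap 0.0139 q [0.22 0.06 1.57 0.   1.51 1.77]
above rack ([-0.0008, 0.0023, -0.0002], [-0.8, -0.5, 66.9])
grasp ([-0.0008, 0.0023, -0.0002], [-0.8, -0.5, -0.1])
above stand ([-0.0005, 0.0024, -0.2795], [18.5, -380.4, 145.9])
ridge top ([-0.0005, 0.0024, -0.2795], [18.5, -380.4, 55.9])
in ([-0.0005, 0.0024, -0.2795], [18.5, -380.4, -14.1])
```

```bash
python3 -m inch '[[0,0,0,0,0,10,1],[0,0,0,0,0,35,1],[0,0,0,0,0,70,1],[0,0,0,0,0,105,1],[0,0,0,0,0,140,1],[0,0,-0.28,4,-30,160,1],[0,0,-0.28,8,-65,165,1],[0,0,-0.28,12,-100,165,1],[0,0,-0.28,16,-135,165,1],[0,0,-0.28,19,-170,165,1],[0,0,-0.28,19,-205,165,1],[0,0,-0.28,19,-240,165,1],[0,0,-0.28,19,-275,165,1],[0,0,-0.28,19,-310,165,1],[0,0,-0.28,19,-340,165,1],[0,0,-0.28,19,-365,165,1],[0,0,-0.28,19,-380,165,1],[0,0,-0.28,19,-380,165,1],[0,0,-0.28,19,-380,165,1]]'; python3 go.py 170;python3 ov.py pics/i.png
```

```text
t: 10.88
eef_pos: [0.5137, -0.2098, 0.3056]
tool_rot: [-3.114, 0.398, -0.002]
force: [0.0, 0.7, -1.2]
finger_gap: 0.0142
t 10.88 tcp [ 0.5137 -0.2098  0.3056] F [ 0.   0.7 -1.2] gap 0.0142 q [-0.49  0.1   1.21  0.    1.84  1.33]
above rack ([-0.0021, 0.0011, 0.2805], [-19.7, 379.3, -97.6])
grasp ([-0.0021, 0.0011, 0.2805], [-19.7, 379.3, -164.6])
above stand ([-0.0019, 0.0014, 0.0013], [-0.4, -0.6, -18.6])
ridge top ([-0.0019, 0.0014, 0.0013], [-0.4, -0.6, -108.6])
in ([-0.0019, 0.0014, 0.0013], [-0.4, -0.6, -178.6])
```

View pics/i.png

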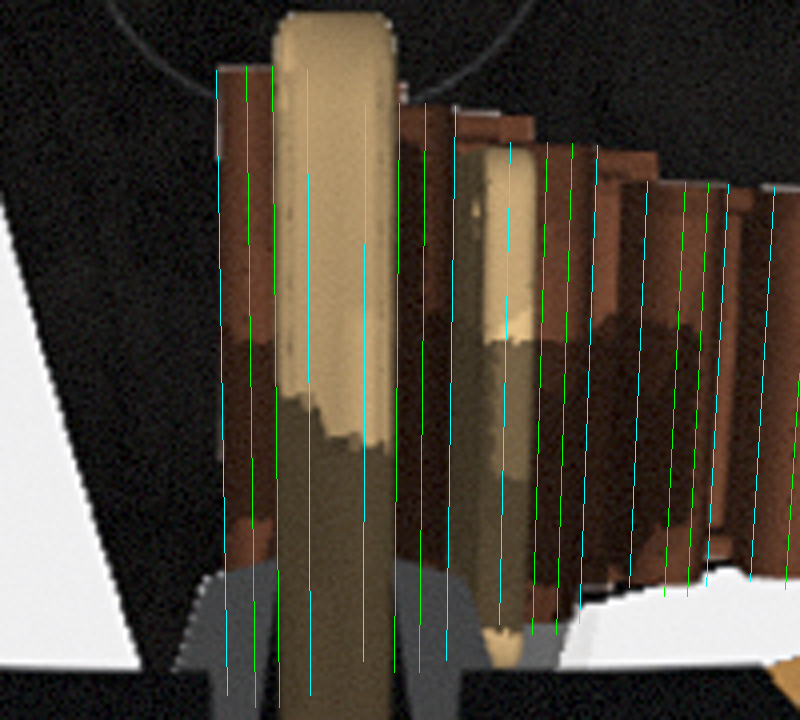

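```bash
python3 -m inch '[[0,0,0,0,-1,-30,1],[0,0,0,0,-1,-60,1],[0,0,0,0,-1,-90,1],[0,0,0,0,-1,-110,1],[0,0,0,0,-1,-120,1],[0,0,0,0,-1,-130,1],[0,0,0,0,-1,-140,1],[0,0,0,0,-1,-150,1],[0,0,0,0,-1,-160,1],[0,0,0,0,-1,-168,1],[0,0,0,0,-1,-174,1],[0,0,0,0,-1,-177,1],[0,0,0,0,-1,-180,1],[0,0,0,0,-1,-180,1],[0,0,0,0,-1,-180,1]]'; python3 go.py 170
```

```text
t: 12.18
eef_pos: [0.514, -0.2102, 0.1272]
tool_rot: [-3.115, 0.396, -0.004]
force: [-2.1, 0.7, 4.1]
finger_gap: 0.014
t 12.18 tcp [ 0.514  -0.2102  0.1272] F [-2.1  0.7  4.1] gap 0.014 q [-0.49  0.14  1.51  0.    1.49  1.33]
above rack ([-0.0016, 0.0026, 0.2793], [-20.0, 379.7, 80.8])
grasp ([-0.0016, 0.0026, 0.2793], [-20.0, 379.7, 13.8])
above stand ([-0.0012, 0.0028, 0.0001], [-0.7, -0.2, 159.8])
ridge top ([-0.0012, 0.0028, 0.0001], [-0.7, -0.2, 69.8])
in ([-0.0012, 0.0028, 0.0001], [-0.7, -0.2, -0.2])
```

```bash
python3 -m inch '[[0,0,0,0,0,-1,1],[0,0,0,0,0,-1,0.6],[0,0,0,0,0,-1,0.3],[0,0,0,0,0,-1,0.3],[0,0,0,0,0,-1,0.3],[0,0,0,0,0,-1,0.3],[0,0,0,0,0,-1,0.3],[0,0,0,0,0,20,0.3],[0,0,0,0,0,55,0.3],[0,0,0,0,0,95,0.15],[0,0,0,0,0,130,0.15],[0,0,0,0,0,130,0.15]]'; python3 go.py 126; python3 ov.py pics/j.png
```

```text
t: 13.18
eef_pos: [0.5168, -0.2117, 0.2668]
tool_rot: [3.112, -0.396, 0.028]
force: [0.9, -0.4, 0.9]
finger_gap: 0.0396
t 13.18 tcp [ 0.5168 -0.2117  0.2668] F [ 0.9 -0.4  0.9] gap 0.0396 q [-0.49  0.09  1.29  0.    1.74  1.33]
above rack ([0.0041, 0.0179, 0.2792], [-30.8, 428.3, -68.8])
grasp ([0.0041, 0.0179, 0.2792], [-30.8, 428.3, -135.8])
above stand ([0.0065, 0.0171, -0.0], [-26.5, -87.8, 10.2])
ridge top ([0.0065, 0.0171, -0.0], [-26.5, -87.8, -79.8])
in ([0.0065, 0.0171, -0.0], [-26.5, -87.8, -149.8])
```

View pics/j.png

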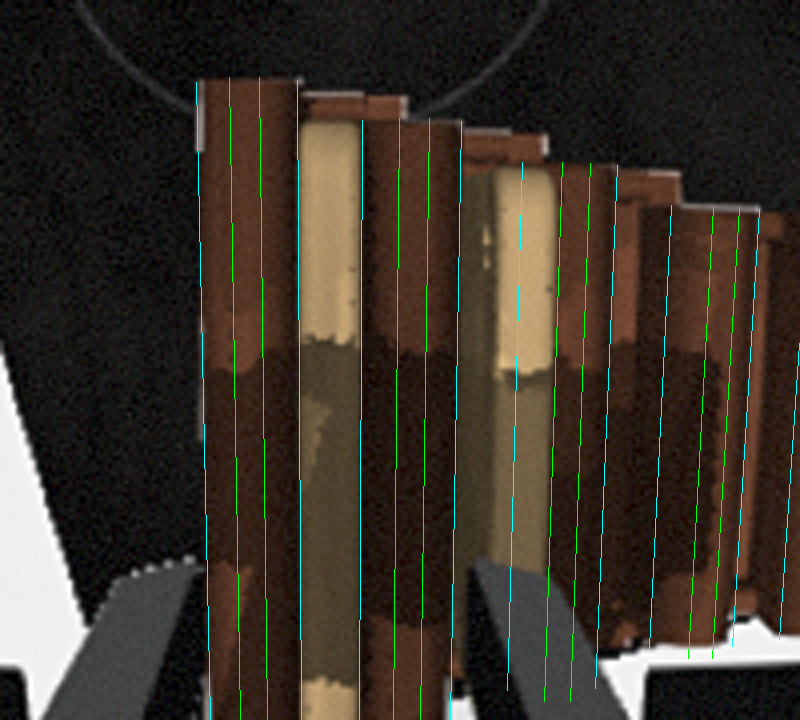

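Boards 170 and 148 both sit in their slots. Next is 126.

```bash
python3 -m inch '[[0.004,0.018,0.14,-31,428,-15,0.15],[0.004,0.018,0.278,-31,428,-15,0.15],[0.004,0.018,0.278,-31,428,-15,0.15],[0.004,0.018,0.278,-31,428,-15,0.15],[0.004,0.018,0.278,-31,428,-15,0.15],[0.004,0.018,0.278,-31,428,-15,0.15],[0.004,0.018,0.278,-31,428,-15,0.15],[0.004,0.018,0.278,-31,428,-15,0.15],[0.004,0.018,0.278,-31,428,-15,0.15],[0.004,0.018,0.278,-31,428,-15,0.15],[0.004,0.018,0.278,-31,428,-15,0.15],[0.004,0.018,0.278,-31,428,-15,0.15],[0.004,0.018,0.278,-31,428,-15,0.15],[0.004,0.018,0.278,-31,428,-15,0.15],[0.004,0.018,0.278,-31,428,-15,0.15]]'; python3 go.py 126; python3 - <<'E'
from h import *
f=frame("wrist"); cv2.imwrite("pics/k.png",f["image"][:,:,::-1])
E
```

```text
t: 14.48
eef_pos: [0.4853, 0.215, 0.2479]
tool_rot: [-3.141, -0.035, 0.008]
force: [0.5, -0.8, -0.0]
finger_gap: 0.0397
t 14.48 tcp [0.4853 0.215  0.2479] F [ 0.5 -0.8 -0. ] gap 0.0397 q [0.31 0.04 1.38 0.   1.73 1.86]
above rack ([-0.0003, -0.0053, 0.0039], [0.7, 1.6, -49.9])
grasp ([-0.0003, -0.0053, 0.0039], [0.7, 1.6, -116.9])
above stand ([-0.0011, -0.0052, -0.2754], [5.0, -514.5, 29.1])
ridge top ([-0.0011, -0.0052, -0.2754], [5.0, -514.5, -60.9])
in ([-0.0011, -0.0052, -0.2754], [5.0, -514.5, -130.9])
```

View pics/k.png

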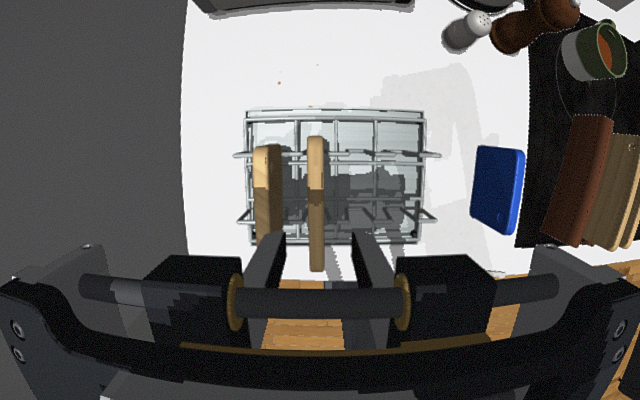

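The 126 board is centred between the fingers at about (316,200), with 104 to its left at (267,190).

```bash
python3 -m inch '[[0,-0.005,0.006,1,2,-35,0.15],[0,-0.005,0.006,1,2,-70,0.15],[0,-0.005,0.006,1,2,-100,0.15],[0,-0.005,0.006,1,2,-116,0.15],[0,-0.005,0.006,1,2,-118,0.15],[0,-0.005,0.006,1,2,-118,0.15],[0,-0.005,0.006,1,2,-118,0.6],[0,-0.005,0.006,1,2,-118,1],[0,-0.005,0.006,1,2,-118,1],[0,-0.005,0.006,1,2,-118,1],[0,-0.005,0.006,1,2,-118,1],[0,-0.005,0.006,1,2,-118,1],[0,-0.005,0.006,1,2,-118,1]]' 25; python3 go.py 126
```

```text
t: 15.62
eef_pos: [0.4871, 0.2172, 0.1314]
tool_rot: [-3.14, -0.044, -0.004]
force: [0.5, -0.1, 4.5]
finger_gap: 0.0137
t 15.62 tcp [0.4871 0.2172 0.1314] F [ 0.5 -0.1  4.5] gap 0.0137 q [0.31 0.09 1.56 0.   1.49 1.86]
above rack ([-0.0012, 0.0024, -0.0021], [-1.1, -0.6, 66.6])
grasp ([-0.0012, 0.0024, -0.0021], [-1.1, -0.6, -0.4])
above stand ([-0.0009, 0.0026, -0.2813], [3.2, -516.7, 145.6])
ridge top ([-0.0009, 0.0026, -0.2813], [3.2, -516.7, 55.6])
in ([-0.0009, 0.0026, -0.2813], [3.2, -516.7, -14.4])
```

```bash
python3 -m inch '[[0,0,0,0,0,10,1],[0,0,0,0,0,35,1],[0,0,0,0,0,70,1],[0,0,0,0,0,105,1],[0,0,0,0,0,140,1],[0,0,-0.28,4,-30,160,1],[0,0,-0.28,4,-65,165,1],[0,0,-0.28,4,-105,165,1],[0,0,-0.28,4,-145,165,1],[0,0,-0.28,4,-185,165,1],[0,0,-0.28,4,-225,165,1],[0,0,-0.28,4,-265,165,1],[0,0,-0.28,4,-305,165,1],[0,0,-0.28,4,-345,165,1],[0,0,-0.28,4,-385,165,1],[0,0,-0.28,4,-425,165,1],[0,0,-0.28,4,-465,165,1],[0,0,-0.28,4,-500,165,1],[0,0,-0.28,4,-517,165,1],[0,0,-0.28,4,-517,165,1]]'; python3 go.py 126;python3 ov.py pics/l.png
```

```text
t: 17.28
eef_pos: [0.4902, -0.303, 0.2948]
tool_rot: [-3.115, 0.402, 0.0]
force: [0.2, 0.8, -1.4]
finger_gap: 0.014
t 17.28 tcp [ 0.4902 -0.303   0.2948] F [ 0.2  0.8 -1.4] gap 0.014 q [-0.65  0.14  1.18  0.    1.82  1.17]
above rack ([-0.0013, -0.0001, 0.2827], [-4.2, 519.6, -96.8])
grasp ([-0.0013, -0.0001, 0.2827], [-4.2, 519.6, -163.8])
above stand ([-0.0013, 0.0, 0.0035], [0.1, 3.5, -17.8])
ridge top ([-0.0013, 0.0, 0.0035], [0.1, 3.5, -107.8])
in ([-0.0013, 0.0, 0.0035], [0.1, 3.5, -177.8])
```

View pics/l.png

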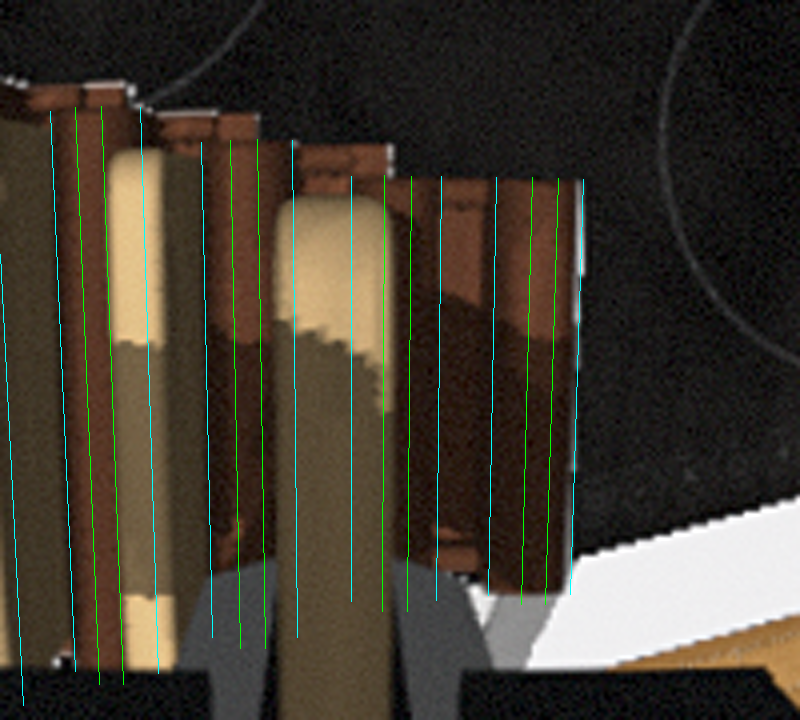

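```bash
python3 -m inch '[[0,0,0.003,1,3,-20,1],[0,0,0.003,1,3,-50,1],[0,0,0.003,1,3,-80,1],[0,0,0.003,1,3,-95,1],[0,0,0.003,1,3,-95,1],[0,0,0.003,1,3,-95,1]]'; python3 go.py 126
```

```text
t: 17.83
eef_pos: [0.4916, -0.2958, 0.1999]
tool_rot: [-3.113, 0.39, 0.002]
force: [0.3, -0.0, -0.7]
finger_gap: 0.0135
t 17.83 tcp [ 0.4916 -0.2958  0.1999] F [ 0.3 -0.  -0.7] gap 0.0135 q [-0.64  0.15  1.36  0.    1.64  1.18]
above rack ([-0.0043, -0.0013, 0.2753], [-5.6, 512.4, -1.9])
grasp ([-0.0043, -0.0013, 0.2753], [-5.6, 512.4, -68.9])
above stand ([-0.0045, -0.0007, -0.0039], [-1.3, -3.7, 77.1])
ridge top ([-0.0045, -0.0007, -0.0039], [-1.3, -3.7, -12.9])
in ([-0.0045, -0.0007, -0.0039], [-1.3, -3.7, -82.9])
```

```bash
python3 -m inch '[[0,0,-0.004,0,-4,-5,1],[0,0,-0.004,0,-4,-5,1],[0,0,-0.004,0,-4,-5,1]]'; python3 go.py 126
```

```text
t: 18.08
eef_pos: [0.4922, -0.3, 0.1964]
tool_rot: [-3.113, 0.396, -0.002]
force: [1.0, 0.4, -0.7]
finger_gap: 0.014
t 18.08 tcp [ 0.4922 -0.3     0.1964] F [ 1.   0.4 -0.7] gap 0.014 q [-0.65  0.15  1.36  0.    1.63  1.18]
above rack ([-0.0033, 0.0009, 0.2791], [-6.2, 516.6, 1.6])
grasp ([-0.0033, 0.0009, 0.2791], [-6.2, 516.6, -65.4])
above stand ([-0.0031, 0.0014, -0.0002], [-1.9, 0.5, 80.6])
ridge top ([-0.0031, 0.0014, -0.0002], [-1.9, 0.5, -9.4])
in ([-0.0031, 0.0014, -0.0002], [-1.9, 0.5, -79.4])
```

```bash
python3 -m inch '[[0,0,0,-1,0,-10,1],[0,0,0,-1,0,-20,1],[0,0,0,-1,0,-30,1],[0,0,0,-1,0,-40,1],[0,0,0,-1,0,-50,1],[0,0,0,-1,0,-60,1],[0,0,0,-1,0,-68,1],[0,0,0,-1,0,-74,1],[0,0,0,-1,0,-78,1],[0,0,0,-1,0,-80,1],[0,0,0,-1,0,-80,1],[0,0,0,-1,0,-80,1]]'; python3 go.py 126
```

```text
t: 19.08
eef_pos: [0.4913, -0.3, 0.1175]
tool_rot: [-3.114, 0.396, -0.002]
force: [-2.0, 1.4, 3.7]
finger_gap: 0.0138
t 19.08 tcp [ 0.4913 -0.3     0.1175] F [-2.   1.4  3.7] gap 0.0138 q [-0.65  0.19  1.48  0.    1.48  1.17]
above rack ([-0.0029, 0.0015, 0.279], [-5.3, 516.6, 80.5])
grasp ([-0.0029, 0.0015, 0.279], [-5.3, 516.6, 13.5])
above stand ([-0.0026, 0.0019, -0.0002], [-1.0, 0.5, 159.5])
ridge top ([-0.0026, 0.0019, -0.0002], [-1.0, 0.5, 69.5])
in ([-0.0026, 0.0019, -0.0002], [-1.0, 0.5, -0.5])
```

Contact with the floor at 4 N. Release and retreat.

```bash
python3 -m inch '[[0,0,0,0,0,-1,1],[0,0,0,0,0,-1,0.6],[0,0,0,0,0,-1,0.3],[0,0,0,0,0,-1,0.3],[0,0,0,0,0,-1,0.3],[0,0,0,0,0,-1,0.3],[0,0,0,0,0,-1,0.3],[0,0,0,0,0,20,0.3],[0,0,0,0,0,55,0.3],[0,0,0,0,0,95,0.15],[0,0,0,0,0,130,0.15],[0,0,0,0,0,130,0.15],[0,0,0,0,0,130,0.15]]'; python3 go.py 104; python3 ov.py pics/m.png
```

```text
t: 20.17
eef_pos: [0.4924, -0.3009, 0.251]
tool_rot: [3.116, -0.396, 0.012]
force: [0.3, -0.4, -0.9]
finger_gap: 0.0399
t 20.17 tcp [ 0.4924 -0.3009  0.251 ] F [ 0.3 -0.4 -0.9] gap 0.0399 q [-0.65  0.14  1.27  0.    1.73  1.18]
above rack ([0.0006, 0.0078, 0.279], [-4.9, 565.4, -58.0])
grasp ([0.0006, 0.0078, 0.279], [-4.9, 565.4, -125.0])
above stand ([0.0017, 0.0076, -0.0003], [-13.5, -43.2, 21.0])
ridge top ([0.0017, 0.0076, -0.0003], [-13.5, -43.2, -69.0])
in ([0.0017, 0.0076, -0.0003], [-13.5, -43.2, -139.0])
```

View pics/m.png

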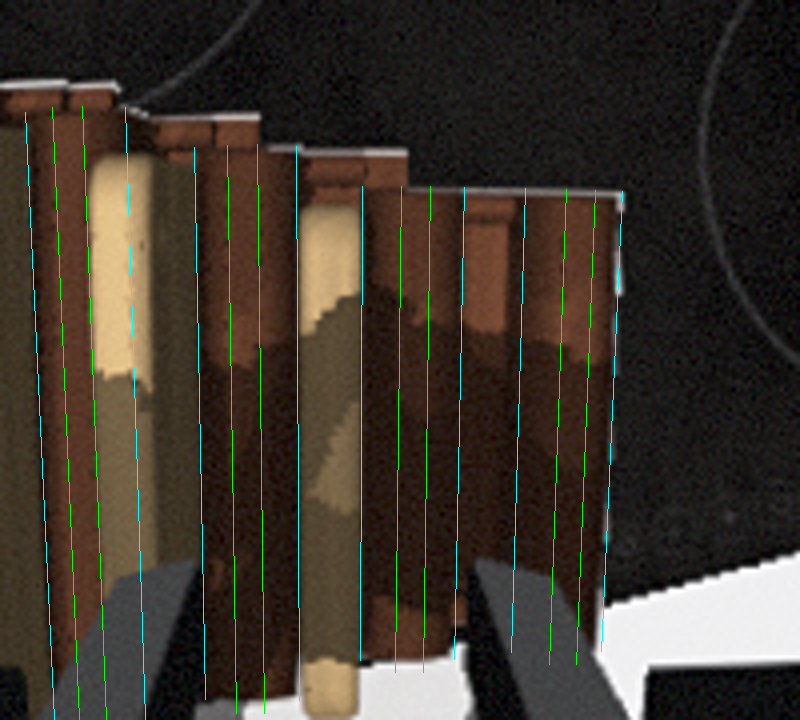

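Board 126 is in its slot. Last is 104.

```bash
python3 -m inch '[[0,0.008,0.14,-5,565,-3,0.15],[0,0.008,0.279,-5,565,-3,0.15],[0,0.008,0.279,-5,565,-3,0.15],[0,0.008,0.279,-5,565,-3,0.15],[0,0.008,0.279,-5,565,-3,0.15],[0,0.008,0.279,-5,565,-3,0.15],[0,0.008,0.279,-5,565,-3,0.15],[0,0.008,0.279,-5,565,-3,0.15],[0,0.008,0.279,-5,565,-3,0.15],[0,0.008,0.279,-5,565,-3,0.15],[0,0.008,0.279,-5,565,-3,0.15],[0,0.008,0.279,-5,565,-3,0.15],[0,0.008,0.279,-5,565,-3,0.15],[0,0.008,0.279,-5,565,-3,0.15],[0,0.008,0.279,-5,565,-3,0.15],[0,0.008,0.279,-5,565,-3,0.15],[0,0.008,0.279,-5,565,-3,0.15],[0,0.008,0.279,-5,565,-3,0.15],[0,0.008,0.279,-5,565,-3,0.15]]'; python3 go.py 104; python3 - <<'E'
from h import *
f=frame("wrist"); cv2.imwrite("pics/n.png",f["image"][:,:,::-1])
E
```

```text
t: 21.8
eef_pos: [0.4867, 0.2633, 0.2449]
tool_rot: [-3.141, -0.038, 0.008]
force: [0.2, -0.9, -0.1]
finger_gap: 0.0398
t 21.8 tcp [0.4867 0.2633 0.2449] F [ 0.2 -0.9 -0.1] gap 0.0398 q [0.39 0.1  1.33 0.   1.72 1.94]
above rack ([-0.0007, -0.0054, 0.0022], [0.8, 1.2, -51.9])
grasp ([-0.0007, -0.0054, 0.0022], [0.8, 1.2, -118.9])
above stand ([-0.0015, -0.0052, -0.2771], [-7.8, -607.4, 27.1])
ridge top ([-0.0015, -0.0052, -0.2771], [-7.8, -607.4, -62.9])
in ([-0.0015, -0.0052, -0.2771], [-7.8, -607.4, -132.9])
```

View pics/n.png

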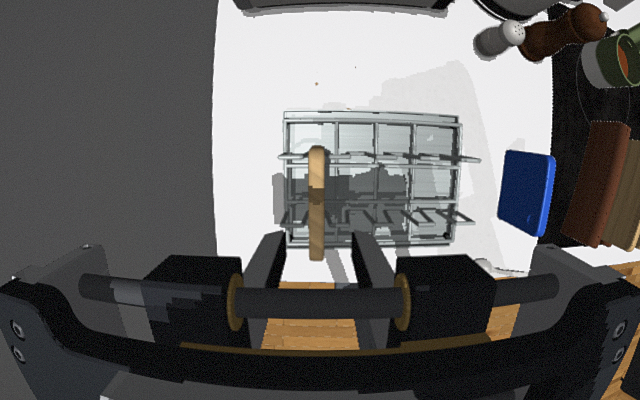

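The 104 board is centred between the fingers at about (316,200).

```bash
python3 -m inch '[[0,-0.005,0.002,1,1,-35,0.15],[0,-0.005,0.002,1,1,-70,0.15],[0,-0.005,0.002,1,1,-100,0.15],[0,-0.005,0.002,1,1,-118,0.15],[0,-0.005,0.002,1,1,-120,0.15],[0,-0.005,0.002,1,1,-120,0.15],[0,-0.005,0.002,1,1,-120,0.6],[0,-0.005,0.002,1,1,-120,1],[0,-0.005,0.002,1,1,-120,1],[0,-0.005,0.002,1,1,-120,1],[0,-0.005,0.002,1,1,-120,1],[0,-0.005,0.002,1,1,-120,1],[0,-0.005,0.002,1,1,-120,1]]' 25; python3 go.py 104
```

```text
t: 22.93
eef_pos: [0.4885, 0.2648, 0.1266]
tool_rot: [-3.139, -0.041, -0.004]
force: [-0.6, -0.4, 5.4]
finger_gap: 0.014
t 22.93 tcp [0.4885 0.2648 0.1266] F [-0.6 -0.4  5.4] gap 0.014 q [0.39 0.14 1.52 0.   1.48 1.94]
above rack ([-0.0019, 0.0024, 0.0001], [-1.0, -0.3, 66.4])
grasp ([-0.0019, 0.0024, 0.0001], [-1.0, -0.3, -0.6])
above stand ([-0.0016, 0.0026, -0.2792], [-9.6, -608.9, 145.4])
ridge top ([-0.0016, 0.0026, -0.2792], [-9.6, -608.9, 55.4])
in ([-0.0016, 0.0026, -0.2792], [-9.6, -608.9, -14.6])
```

```bash
python3 -m inch '[[0,0,0,0,0,10,1],[0,0,0,0,0,35,1],[0,0,0,0,0,70,1],[0,0,0,0,0,105,1],[0,0,0,0,0,140,1],[0,0,-0.28,-9,-30,160,1],[0,0,-0.28,-9,-65,165,1],[0,0,-0.28,-9,-105,165,1],[0,0,-0.28,-9,-145,165,1],[0,0,-0.28,-9,-185,165,1],[0,0,-0.28,-9,-225,165,1],[0,0,-0.28,-9,-265,165,1],[0,0,-0.28,-9,-305,165,1],[0,0,-0.28,-9,-345,165,1],[0,0,-0.28,-9,-385,165,1],[0,0,-0.28,-9,-425,165,1],[0,0,-0.28,-9,-465,165,1],[0,0,-0.28,-9,-500,165,1],[0,0,-0.28,-9,-530,165,1],[0,0,-0.28,-9,-550,165,1]]'; python3 -m inch '[[0,0,0,0,-30,0,1],[0,0,0,0,-55,0,1],[0,0,0,0,-55,0,1],[0,0,0,0,-55,0,1]]'; python3 go.py 104
```

```text
t: 24.6
eef_pos: [0.4786, -0.2881, 0.2908]
tool_rot: [-3.114, 0.402, -0.002]
force: [-0.5, 0.7, -1.4]
finger_gap: 0.0141
t: 24.93
eef_pos: [0.4781, -0.3439, 0.2897]
tool_rot: [-3.112, 0.405, 0.002]
force: [-0.6, 0.4, -1.5]
finger_gap: 0.0136
t 24.93 tcp [ 0.4781 -0.3439  0.2897] F [-0.6  0.4 -1.5] gap 0.0136 q [-0.72  0.17  1.15  0.    1.82  1.11]
above rack ([-0.0034, -0.0011, 0.285], [9.4, 608.4, -96.7])
grasp ([-0.0034, -0.0011, 0.285], [9.4, 608.4, -163.7])
above stand ([-0.0035, -0.0007, 0.0057], [0.8, -0.2, -17.7])
ridge top ([-0.0035, -0.0007, 0.0057], [0.8, -0.2, -107.7])
in ([-0.0035, -0.0007, 0.0057], [0.8, -0.2, -177.7])
```

```bash
python3 -m inch '[[0,0,0.005,2,0,-30,1],[0,0,0.005,2,0,-60,1],[0,0,0.005,2,0,-90,1],[0,0,0.005,2,0,-105,1],[0,0,0.005,2,0,-105,1],[0,0,0.005,2,0,-105,1],[0,0,0.005,2,0,-105,1]]'; python3 go.py 104; python3 ov.py pics/o.png
```

```text
t: 25.52
eef_pos: [0.481, -0.3437, 0.1869]
tool_rot: [-3.115, 0.396, -0.002]
force: [0.6, 0.4, -1.1]
finger_gap: 0.0133
t 25.52 tcp [ 0.481  -0.3437  0.1869] F [ 0.6  0.4 -1.1] gap 0.0133 q [-0.72  0.19  1.34  0.    1.62  1.11]
above rack ([-0.002, 0.0015, 0.2789], [6.5, 608.2, 6.1])
grasp ([-0.002, 0.0015, 0.2789], [6.5, 608.2, -60.9])
above stand ([-0.0017, 0.0017, -0.0004], [-2.1, -0.4, 85.1])
ridge top ([-0.0017, 0.0017, -0.0004], [-2.1, -0.4, -4.9])
in ([-0.0017, 0.0017, -0.0004], [-2.1, -0.4, -74.9])
```

View pics/o.png

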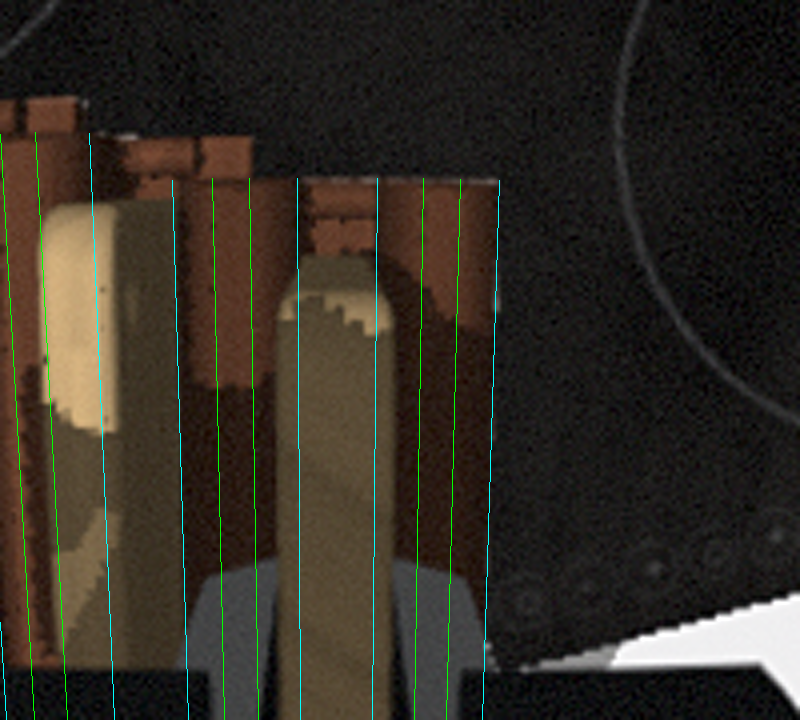

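Aligned over the shortest slot. Lower it.

```bash
python3 -m inch '[[0,0,0,-1,0,-10,1],[0,0,0,-1,0,-20,1],[0,0,0,-1,0,-30,1],[0,0,0,-1,0,-40,1],[0,0,0,-1,0,-50,1],[0,0,0,-1,0,-60,1],[0,0,0,-1,0,-67,1],[0,0,0,-1,0,-72,1],[0,0,0,-1,0,-74,1],[0,0,0,-1,0,-75,1],[0,0,0,-1,0,-75,1],[0,0,0,-1,0,-75,1]]'; python3 go.py 104
```

```text
t: 26.57
eef_pos: [0.4805, -0.3443, 0.1128]
tool_rot: [-3.116, 0.396, -0.006]
force: [-0.2, 0.3, -0.5]
finger_gap: 0.0143
t 26.57 tcp [ 0.4805 -0.3443  0.1128] F [-0.2  0.3 -0.5] gap 0.0143 q [-0.72  0.22  1.44  0.    1.47  1.1 ]
above rack ([-0.0006, 0.0035, 0.2791], [7.0, 608.8, 80.2])
grasp ([-0.0006, 0.0035, 0.2791], [7.0, 608.8, 13.2])
above stand ([-0.0001, 0.0036, -0.0001], [-1.6, 0.2, 159.2])
ridge top ([-0.0001, 0.0036, -0.0001], [-1.6, 0.2, 69.2])
in ([-0.0001, 0.0036, -0.0001], [-1.6, 0.2, -0.8])
```

```bash
python3 -m inch '[[0,0,0,0,0,-1,1],[0,0,0,0,0,-2,1],[0,0,0,0,0,-2,1],[0,0,0,0,0,-2,0.6],[0,0,0,0,0,-2,0.3],[0,0,0,0,0,-2,0.3],[0,0,0,0,0,-2,0.3],[0,0,0,0,0,-2,0.3],[0,0,0,0,0,20,0.3],[0,0,0,0,0,55,0.3],[0,0,0,0,0,95,0.15],[0,0,0,0,0,130,0.15],[0,0,0,0,0,160,0.15],[0,0,0,0,0,160,0.15]]'; python3 -m inch '[[0,0,0,-50,-20,20,0.15],[0,0,0,-90,-40,20,0.15],[0,0,0,-130,-60,20,0.15],[0,0,0,-170,-80,20,0.15],[0,0,0,-200,-90,20,0.15],[0,0,0,-200,-100,20,0.15],[0,0,0,-200,-100,20,0.15],[0,0,0,-200,-100,20,0.15]]'; python3 - <<'E'
from h import *
from ov import ov
f=frame("top"); cv2.imwrite("pics/p_t.png",cv2.resize(f["image"][140:310,190:480,::-1],None,fx=2.7,fy=2.7,interpolation=cv2.INTER_CUBIC))
f=frame("scene"); cv2.imwrite("pics/p_s.png",cv2.resize(f["image"][120:290,230:480,::-1],None,fx=3,fy=3,interpolation=cv2.INTER_CUBIC))
E
```

```text
t: 27.73
eef_pos: [0.4825, -0.346, 0.2816]
tool_rot: [3.109, -0.395, 0.025]
force: [-0.3, -0.2, 0.9]
finger_gap: 0.04
t: 28.4
eef_pos: [0.2817, -0.4463, 0.3007]
tool_rot: [3.11, -0.399, 0.024]
force: [0.5, 0.9, -0.5]
finger_gap: 0.0399
```

View pics/p_t.png

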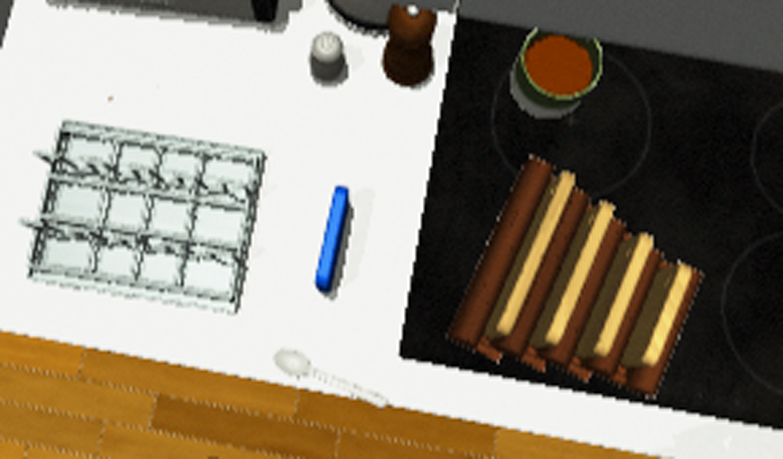

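View pics/p_s.png

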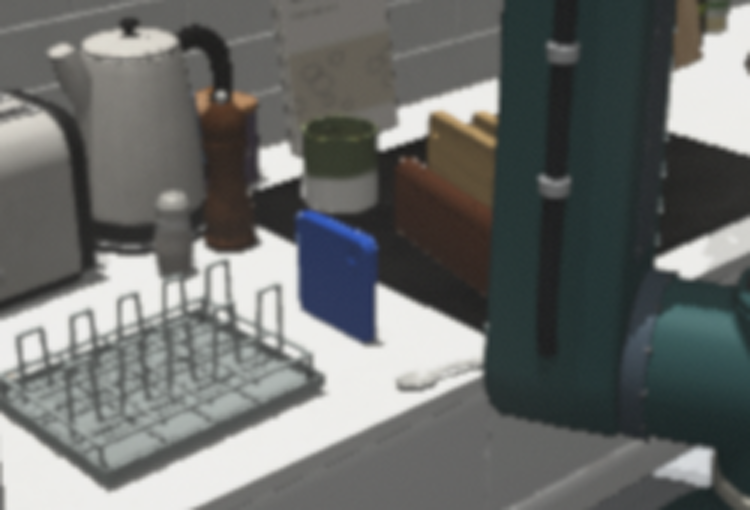

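All four stand in the slots. Now a numeric check in the stand frame.

```bash
python3 - <<'E'
from h import *
f=frame("top"); im=f["image"]; hsv=cv2.cvtColor(im,cv2.COLOR_RGB2HSV)
m=((hsv[...,2]>125)&(hsv[...,1]>60)&(hsv[...,0]>13)&(hsv[...,0]<30)).astype(np.uint8)
m[:185]=0;m[290:]=0;m[:,:360]=0;m[:,460:]=0
n,l,s,c=cv2.connectedComponentsWithStats(m); idx=sorted([i for i in range(1,n) if s[i,4]>40],key=lambda i:c[i][0])
p=(.4961,-.2773,-.2525); a=p[2]; R=np.array([[np.cos(a),-np.sin(a)],[np.sin(a),np.cos(a)]])
for i,(L,h,y0) in zip(idx,((170,120,69),(148,115,23),(126,110,-23),(104,105,-69))):
    v,u=np.nonzero(l==i); P=back(f,np.c_[u,v],.024+h/1e3)[:,:2]
    r=cv2.minAreaRect(((P-p[:2])@R*1000).astype(np.float32))
    print(L,"x,y in stand",np.round(r[0],1),"slot y",y0,"size",np.round(r[1],1),"ang",round(r[2],1))
E
```

```text
170 x,y in stand [-0.9 71. ] slot y 69 size [ 16.8 164.9] ang 89.8
148 x,y in stand [ 0.2 23.7] slot y 23 size [143.7  14.4] ang 0.2
126 x,y in stand [ -0.8 -23.2] slot y -23 size [122.9  13.6] ang 0.1
104 x,y in stand [ -0.4 -68.6] slot y -69 size [ 14.7 102.3] ang 90.0
```

```bash
python3 -m inch '[[0,0,0,0,0,0,0.15],[0,0,0,0,0,0,0.15],[0,0,0,0,0,0,0.15]]'; python3 -c "
from station import sign_off
print(sign_off())"
```

```text
t: 28.8
eef_pos: [0.2844, -0.4447, 0.3011]
tool_rot: [3.111, -0.39, 0.025]
force: [-0.5, 0.1, -0.5]
finger_gap: 0.0399
the job is handed in; nothing more can be done
None
```

All four boards are in the stand, each in the slot cut to its own length, and the job was handed in at 28.8 s. I gripped each board by its top edge, lifted it out of the rack and lowered it slowly before letting go.

- **Position:** the last top-camera check put every board within about 1 mm of the slot middle along the slot. Across the slot, three were within 1 mm, and `board_170` read 2 mm off. The fitted outline for `board_170` was also about 3 mm too wide, so that reading may be partly pixel error. It is still inside the 8 mm limit.
- **Angle:** the tops were within 0.3° of the slot direction, and the boards looked upright in the pictures.
- **Depth:** I did not measure the seating depth after release. I judged it from the tool height, with about 4 N of floor contact felt for `board_170` and `board_126`. For `board_148` and `board_104` I felt no contact, so I lowered each about 2 mm more before letting go.
- **Other things:** in the pictures the salt shaker, pepper mill, mug and blue look-alike looked unmoved. I did not measure them again.

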